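# Load the filled slide tray into the scanner magazine and shut its gate

### The arm

A 7-joint arm with a two-finger parallel gripper is mounted at the origin on a cart in front of the work surface, level with it; the furniture and walls round the work are solid. World frame = base frame: x ahead of the robot, y to its left, z up, the work surface at z = 0. Lengths are in m, angles in degrees, forces in N, time in s.
With the tool pointing down it reaches from about 0.4 to 0.875 m from the base axis. Payload 4.4 kg.
Tool frame: the origin (TCP) lies at the very end of the fingers, on their centre line; the grasp point (between the pads) lies 19 mm behind it; x points along the fingers, y is the direction in which the jaws open and shut, and the axes are right-handed (so a half turn about x gives the same grasp; the last joint's range is limited). The gripper opens to 85 mm and grips with 20 to 120 N. Pads are 22 mm wide; open, the fingers measure 114 mm over their backs; the gripper's body (76 mm by 85 mm) begins 54 mm behind the grasp point. The pads swing forward as they close: fully open they stand 13 mm farther back than shut.
Start: joints at [-3.77, 36.005, 2.206, 86.941, -1.547, 57.084, -1.146], TCP at [0.65, 0, 0.231] pointing down, gripper open.
Joint ranges: [-175.42, 175.42], [-21.48, 121.26], [-71.46, 75.88], [10.55, 141.38], [-63.04, 243.04], [13.31, 113.54], [-168.57, 168.57]. Speed limits (degrees/s): [147.25, 147.25, 180, 180, 180, 180, 180].

### API

Orientations are given as a 3x3 rotation matrix whose columns are the frame's x, y, z axes.
In Python, from rig import env gives the robot as it stands.
- The arm moves only by the tool move_arm, never from a script. Its argument "deltas" is a list of rows, each a list of 2 entries, a list of its own where there are three numbers: the shift along the tool's x, y, z in units of 25 mm (1.0 is 25 mm), then the turn about the tool's x in units of 5 degrees (1.0 is 5 degrees). In form: [[[x, y, z], yaw], ...]. A call has 1 to 8 rows; each row shifts and turns the commanded pose from where the row before left it, along the tool's axes as they then stand; what a row does not reach is not made up. A row lasts 1/12 s, in which the tool goes at most 41.7 mm and 7.16 degrees, less where a joint would pass 70% of its speed; a pose out of reach is approached as far as the arm can. A call is refused whole if a number of a shift passes 1 or a number of a turn 1, either way. A call with a gripper value outside its range is refused whole. "fingers" is the finger opening in mm, from 0 to 85.4, set as the call begins (left out, the last holds). The fingers move at their own pace and stop on an object; "newtons" is the grip in N (left out, the last holds). Time passes only in rows, so rows that do not move let the fingers close. It gives the time, the measured TCP pose, the force and the opening at its end, in the units of the state.
- env.read_state(): the state, without advancing time (a new reading comes with each control period).
- env.camera(name): name is "scene" or "side" or "wrist"; returns a dict with "color" (420x560x3 uint8, blue, green, red), "fx", "fy", "cx", "cy" (pixels), "origin" and "orientation" of the camera in the world; the wrist camera has in their place "hand_eye" (4x4, takes a point from camera to tool coordinates, whose origin is the TCP and whose axes are the tool frame's). Camera axes: x right, y up, looking along -z (the intrinsics and any distortion apply to the point x, -y, -z); pixel columns grow to the right and rows downward; lengths in m; the calibration is good to about 2 mm. A picture is of the moment at which its call begins: read the wrist's pose just before it. There is no depth.
- env.close_job(): hands the job in, once; it reports no verdict.
Trained networks look in the newest picture that a camera, given by its name, has taken for a name from the list of things; names that differ only in an ending like _2 or _b are one class to them, and where a whole thing is asked for, a point or a joint stands for the part that bears it (a point fixed in the world has none). Each returns a list of dicts, best first, with "p" (0 to 1); they miss things now and then, are a little off and sometimes report something else, mostly with a low value. They report only what shows in the picture. A call takes as long as a camera call.
- env.cut_out(camera, thing): "pixels" (420x560 bool, what is visible of it) and "rect" ([centre column, centre row, width, height] in pixels, round what is visible of it).
The state is a dict: "clock": time; "joints": joint angles; "qd": joint speeds; "joint_efforts": joint torques, N m; "eef_pos": TCP position; "orientation": TCP orientation; "force": force on the tool from outside, world axes, zero at the start; "moment": the same for the moment, N m; "finger_gap": finger opening in m.
Only numpy, scipy, OpenCV 4.12 (cv2) and the standard library are available. Lean on these libraries where they do the work, as an engineer would, in place of code of your own. Each camera call takes 0.05 s, during which the arm holds its last target. There are 200 camera calls.

### The job

Four finished slides are waiting in a tray on the bench: load that tray into the empty top bay of the slide-scanner magazine, finger grip facing out, so that the magazine is ready to be carried to the scanner. Swing the retaining gate clear, slide the tray level into its runners until it is fully home, let go, and swing the gate fully shut again in front of the trays. Leave the empty tray and everything else on the bench where it stands.

Things in the scene. Friction and masses are not known exactly. Their poses are not given: they have to be found in the camera images.
- magazine: Slide-tray magazine, fixed: open-fronted aluminium box 98 (x) x 127 (y) x 134 mm high, carrying handle on top to 168 mm, 72 mm behind the mouth. Origin: centre of its underside, on the bench. x points into it: the open mouth is at x = -46 mm; y to the left seen from the robot; turned up to 0.2 rad. Three bays one over another; the lower two hold trays, the top is free. A flat foot, 7 mm high, reaches to x = -112, y = -118 mm.
- top_bay (a point): Where the middle of the tray's plate (tray_full_plate) lies when fully home in the free top bay: 100 mm above the bench, 2 mm before the magazine's centre; axes as the magazine. Nothing covers the space before the mouth.
- top_mouth (a point): Middle of the top bay's mouth, 46 mm before the magazine's centre, on the runners' upper faces, 96 mm above the bench. Slot 12 mm high, 121 mm wide, for a tray 8 mm thick, 116 mm wide. Sides, runners and hold-downs flare 5 mm as a lead-in over the 14 mm before the mouth. A back stop 86.5 mm behind this point halts the plate.
- gate (a joint): Steel gate 44 mm wide, upright hinge at the magazine's right front edge. Angle in rad: 0 = shut (its upright 8 mm bar, set 14 mm behind the knob, stands 4 mm before the trays' front edges at y = -31.5 mm of the magazine and bars all bays), growing as it swings out towards the robot, then round to the right; stop at 2.8. A tray passes from about 1.8. Starts at 0 to 0.8. About 1 N to move; stays where left.
- gate_knob (a point): Centre of the gate's knob, an upright black cylinder 16 mm in diameter and 27 mm high on top of the gate's frame: centre 152.5 mm and top 166 mm above the bench, 44 mm from the hinge axis. Moves with the gate. The swinging gate clears the finger grips of trays that are home.
- gate_hinge (a point): Point on the gate's hinge axis at the height of the knob's centre, at x = -66, y = -75.5 mm of the magazine. When shut, the knob lies from here in the magazine's +y direction.
- tray_full_grip (a point): Middle of the upright finger grip of the tray to load, the one with four glass slides (white ends, pink spots). Grip: 30 mm long (tray's x), 12 mm thick (y), from 8 to 32 mm above the underside; this point is 20 mm up. Tray's x points from grip to plate, the way it goes in; z up. About 130 g, tips slightly nose-down when held here; flat on the bench, turned up to 1 rad, in either of two places.
- tray_full_plate (a point): Middle of that tray's plate, 87 mm from the grip point in +x, 4 mm above the underside; same axes. Plate 84 (x) x 116 (y) x 8 mm: front edge 45 mm, back edge 129 mm from the grip point. A tongue 26 mm wide joins it to the grip and ends 15 mm beyond the grip point.
- tray_empty_grip (a point): The same grip point on a second tray of the same shape without slides, flat on the bench; not to be moved.
- tray_low: Loaded tray of the same shape in the lowest bay; origin under its finger grip, which sticks out in front.
- tray_mid: Loaded tray of the same shape in the middle bay; origin under its finger grip, whose top is 88 mm above the bench.
- cassette_a: Tissue cassette with block, 41 (x) x 28 (y) x 13 mm, beside the tongue of the filled tray on the tray's +y side; its near side is 33 mm or more from the middle plane of the finger grip. Origin: centre of its underside. To be left alone.
- cassette_b: Another such cassette, likewise beside the tongue of the empty tray, on its -y side. To be left alone.
- bottle_a: Reagent bottle, 68 mm diameter, 135 mm high, standing before and left of the magazine's mouth, about 22 mm off the edge of the tray's way in. Origin: centre of its underside. To be left standing.
- jar: Glass staining jar with lid, 62 mm diameter, 111 mm high, standing at the left. Origin: centre of its underside. To be left standing.
- timer: Bench timer, 62 x 68 x 18 mm, at the right. Origin: centre of its underside. To be left alone.
- marker: Black slide marker pen, 12 x 126 (y) x 13 mm, lying loose between the two trays. Origin: centre of its underside. To be left alone.
- petri: Petri dish, 61 mm diameter, 15 mm high, at the right. Origin: centre of its underside. To be left alone.

How it is judged (in metres and radians):
On the way, in this order (a step that is already met when the one before it is completed fails the run):
1. the gate has been swung clear of the trays' way (value of joint gate above 1.5 rad), for 0.2 s.
2. the filled tray lies fully home in the top bay (x of tray_full_plate in the frame of magazine between -0.0075 and 0.0035 m and y of tray_full_plate in the frame of magazine between -0.005 and 0.005 m and z of tray_full_plate in the frame of magazine between 0.095 and 0.1055 m and angle between the x axis of tray_full_plate and the x axis of magazine, either way round below 0.06 rad and angle between tray_full_plate's own z axis and vertical below 0.06 rad), for 0.2 s.
At the end, for the whole second after the job is handed in: The filled tray rests released in the top bay, grip out, within 5.5 mm of home in depth, 5 mm sideways and in height, square and level to 0.06 rad; gate shut to 0.12 rad; the loaded trays moved under 20 mm, the empty tray and the seven bystanders under 30 mm (all of step 2 and value of joint gate below 0.12 rad and distance of each of tray_low, tray_mid from where it was at the start of the episode below 0.02 m and distance of each of tray_empty_grip, cassette_a, cassette_b, bottle_a, jar, timer, petri, marker from where it was at the start of the episode below 0.03 m); the robot touches nothing.
It fails at once if the filled tray is tipped by more than 0.4 rad (its slides would slip out) (angle between tray_full_plate's own z axis and vertical above 0.4 rad).
It fails at once if the bottle or the jar is knocked over (angle between any of bottle_a, jar's own z axis and vertical above 0.6 rad).
It also fails if it takes over 64 s, if anything falls off the work surface, if the arm or the gripper's body presses on something with over 40 N, if the wrist force passes 120 N, or if a joint passes its speed limit or range.

## Working session

There is one attempt and no reset: what is moved stays moved. The work goes in short steps, Python scripts to look and compute and a tool call to move; the robot and the scene stay as the last step left them, time stands still between calls to the robot, and variables do not carry over. Pictures are saved under pics/ and viewed, about 8 in all and at most 12, crops included, and the job is handed in when it is done.

Besides the shell and the picture viewer there is one more tool, called after ">>>" by a JSON object that holds its "method" and its "body". move_arm: Moves the arm, as the interface text tells. Its arguments: {"type":"object","properties":{"deltas":{"type":"array"},"fingers":{"type":"number"},"newtons":{"type":"number"}},"required":["deltas"]}

```bash
mkdir -p pics; ls
cat > h.py <<'E'
import numpy as np, cv2, json
from rig import env
def cam(n):
    s=env.read_state(); c=env.camera(n)
    if n=='wrist':
        T=np.eye(4);T[:3,:3]=s['orientation'];T[:3,3]=s['eef_pos'];H=T@np.array(c['hand_eye']);c['origin']=H[:3,3];c['orientation']=H[:3,:3]
    c['origin']=np.array(c['origin']);c['orientation']=np.array(c['orientation']);return c
def proj(c,P):
    q=(np.atleast_2d(P)-c['origin'])@c['orientation'];return np.c_[c['cx']+c['fx']*q[:,0]/-q[:,2],c['cy']-c['fy']*q[:,1]/-q[:,2]]
def back(c,uv,z):
    uv=np.atleast_2d(uv);d=np.c_[(uv[:,0]-c['cx'])/c['fx'],-(uv[:,1]-c['cy'])/c['fy'],-np.ones(len(uv))]@c['orientation'].T
    return c['origin']+d*((z-c['origin'][2])/d[:,2])[:,None]
E
python3 - <<'E'
from h import *
for n in ['scene','side','wrist']:
    c=cam(n);print(n,[k for k in c if k!='color'],c['origin'].round(3),c['orientation'].round(2).tolist(),c['fx'])
    im=c['color'].copy()
    for t in ['magazine','gate_knob','tray_full_grip','tray_empty_grip','bottle_a','jar','cassette_a','marker','timer','petri']:
        r=env.cut_out(n,t)
        for k in r[:2]: print(t,round(k['p'],2),np.round(k['rect']).tolist())
    cv2.imwrite(f'pics/{n}0.png',im)
s=env.read_state();print(s['clock'],s['orientation'],s['force'])
E
```

```text
pics
scene ['fx', 'fy', 'cx', 'cy', 'origin', 'orientation'] [0.056 0.807 0.695] [[-0.88, 0.22, -0.43], [-0.48, -0.43, 0.76], [-0.01, 0.88, 0.48]] 424.5771629426272
gate_knob 0.66 [233.0, 249.0, 10.0, 49.0]
gate_knob 0.6 [351.0, 225.0, 10.0, 6.0]
tray_full_grip 0.85 [253.0, 301.0, 68.0, 36.0]
tray_full_grip 0.22 [319.0, 251.0, 40.0, 13.0]
tray_empty_grip 0.79 [329.0, 223.0, 47.0, 28.0]
bottle_a 0.68 [193.0, 295.0, 35.0, 58.0]
jar 0.56 [243.0, 348.0, 30.0, 59.0]
jar 0.55 [212.0, 258.0, 39.0, 31.0]
cassette_a 0.74 [265.0, 320.0, 21.0, 12.0]
cassette_a 0.69 [194.0, 293.0, 32.0, 60.0]
marker 0.74 [317.0, 250.0, 42.0, 14.0]
timer 0.77 [382.0, 194.0, 22.0, 13.0]
petri 0.68 [349.0, 190.0, 16.0, 9.0]
side ['fx', 'fy', 'cx', 'cy', 'origin', 'orientation'] [ 0.639 -1.278  1.051] [[1.0, -0.05, 0.04], [0.06, 0.63, -0.78], [0.02, 0.78, 0.63]] 462.20401336874335
magazine 0.68 [306.0, 170.0, 49.0, 46.0]
gate_knob 0.55 [296.0, 172.0, 11.0, 30.0]
tray_full_grip 0.62 [265.0, 181.0, 38.0, 15.0]
tray_empty_grip 0.77 [248.0, 268.0, 50.0, 37.0]
tray_empty_grip 0.61 [253.0, 175.0, 7.0, 4.0]
jar 0.84 [244.0
[... 254 characters left out ...]
0]
wrist ['fx', 'fy', 'cx', 'cy', 'hand_eye', 'origin', 'orientation'] [0.649 0.066 0.374] [[1.0, -0.0, -0.0], [0.0, 0.96, 0.26], [-0.0, -0.26, 0.96]] 300.9812590624777
magazine 0.69 [320.0, 93.0, 216.0, 184.0]
tray_full_grip 0.71 [158.0, 62.0, 148.0, 120.0]
tray_empty_grip 0.49 [209.0, 354.0, 30.0, 14.0]
cassette_a 0.75 [117.0, 27.0, 45.0, 36.0]
marker 0.83 [158.0, 284.0, 91.0, 8.0]
timer 0.62 [158.0, 60.0, 143.0, 120.0]
timer 0.18 [278.0, 60.0, 116.0, 121.0]
petri 0.47 [279.0, 59.0, 114.0, 119.0]
1.65 [[-5.06126487e-05  9.99999996e-01 -7.08369872e-05]
 [ 5.21695626e-05 -7.08343468e-05 -9.99999996e-01]
 [-9.99999997e-01 -5.06163440e-05 -5.21659773e-05]] [ 0.12264295 -0.05042269  0.19038116]
```

Run:
```python
import cv2,numpy as np
a=cv2.imread('pics/scene0.png')[150:400,150:430]; a=cv2.resize(a,None,fx=2.8,fy=2.38,interpolation=2)
cv2.imwrite('pics/s1.png',a)
```

```text
(no output)
```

View pics/wrist0.png

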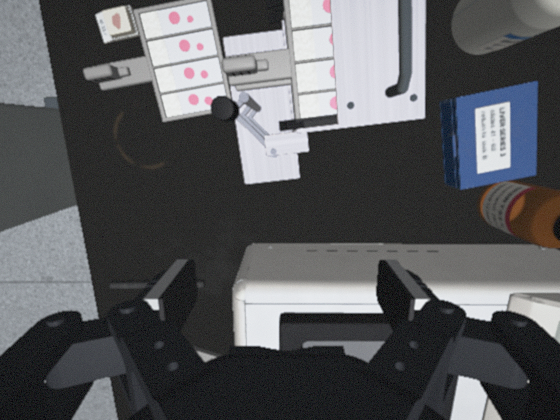

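View pics/s1.png

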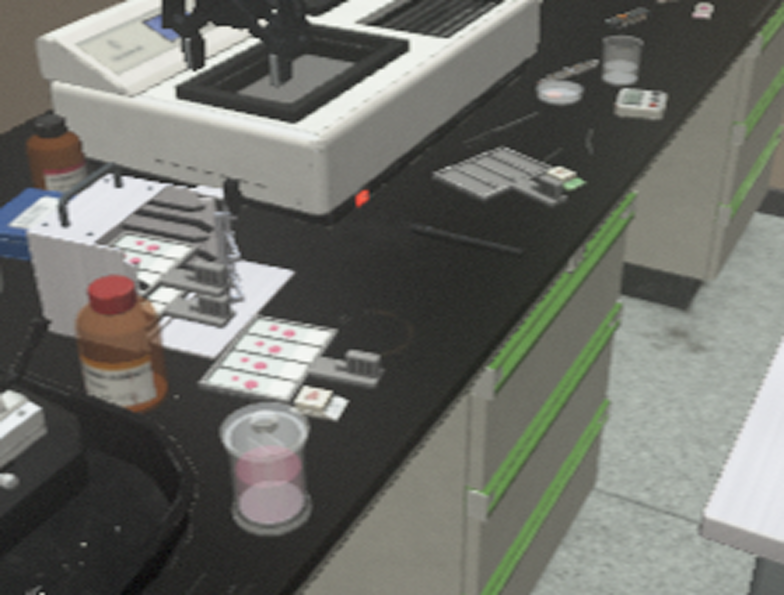

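Run:
```python
from h import *
c=cam('wrist')
def b(n,uv,z):
    p=back(c,uv,z);print(n,p.round(4).tolist());return p
b('knob top',[222,107],.166)
m=b('mag top edge R',[[337,127],[425,118]],.134);d=m[1]-m[0];print('yaw',np.arctan2(d[1],d[0]))
f=b('foot',[[245,184],[299,178],[223,40]],.007)
t=b('plate',[[163,122],[227,112],[140,10]],.008);d=t[1]-t[0];print(np.arctan2(d[1],d[0]))
b('grip ends top',[[85,72],[130,69]],.032)
b('screws',[[350,105],[413,98]],.134)
b('bottle',[[480,45]],.1)
```

```text
knob top [[0.6072, 0.0805, 0.166]]
mag top edge R [[0.6882, 0.0683, 0.134], [0.755, 0.075, 0.134]]
yaw 0.09928550743366216
foot [[0.5985, 0.0021, 0.007], [0.665, 0.0096, 0.007], [0.5801, 0.1611, 0.007]]
plate [[0.5057, 0.0752, 0.008], [0.5808, 0.0863, 0.008], [0.4934, 0.1893, 0.008]]
0.1469955153902025
grip ends top [[0.439, 0.1245, 0.032], [0.4864, 0.1274, 0.032]]
screws [[0.6973, 0.0843, 0.134], [0.7442, 0.0892, 0.134]]
bottle [[0.808, 0.1334, 0.1]]
```

>>> {"method": "move_arm", "body": {"deltas": [[[0,-0.43,-0.8],0],[[0,-0.43,-0.8],0],[[0,-0.43,-0.8],0],[[0,-0.43,-0.82],0],[[0,0,0],0],[[0,0,0],0],[[0,0,0],0]], "fingers": 40}}

```text
clock: 2.28
eef_pos: [0.6074, 0.0798, 0.2315]
orientation: [[0.001, 1.0, -0.0], [-0.001, -0.0, -1.0], [-1.0, 0.001, 0.001]]
force: [-0.9, 0.0, -0.0]
finger_gap: 0.0403
```

Run:
```python
from h import *
import pickle
s=env.read_state();print(s['clock'],s['eef_pos'],s['finger_gap'])
c=cam('wrist');pickle.dump(c,open('w1.pkl','wb'))
cv2.imwrite('pics/w1.png',cv2.resize(c['color'],(800,600),interpolation=cv2.INTER_CUBIC))
for t in ['magazine','gate_knob','tray_full_grip','bottle_a','cassette_a']:
    for k in env.cut_out('wrist',t)[:2]: print(t,round(k['p'],2),np.round(k['rect']).tolist())
```

```text
2.2833 [0.60738457 0.07981244 0.23149224] 0.040252408668533746
magazine 0.81 [368.0, 151.0, 212.0, 197.0]
gate_knob 0.82 [299.0, 208.0, 46.0, 59.0]
gate_knob 0.54 [367.0, 151.0, 208.0, 197.0]
tray_full_grip 0.66 [204.0, 136.0, 137.0, 114.0]
bottle_a 0.77 [293.0, 39.0, 80.0, 78.0]
bottle_a 0.61 [318.0, 146.0, 28.0, 97.0]
cassette_a 0.82 [166.0, 102.0, 46.0, 36.0]
```

View pics/w1.png

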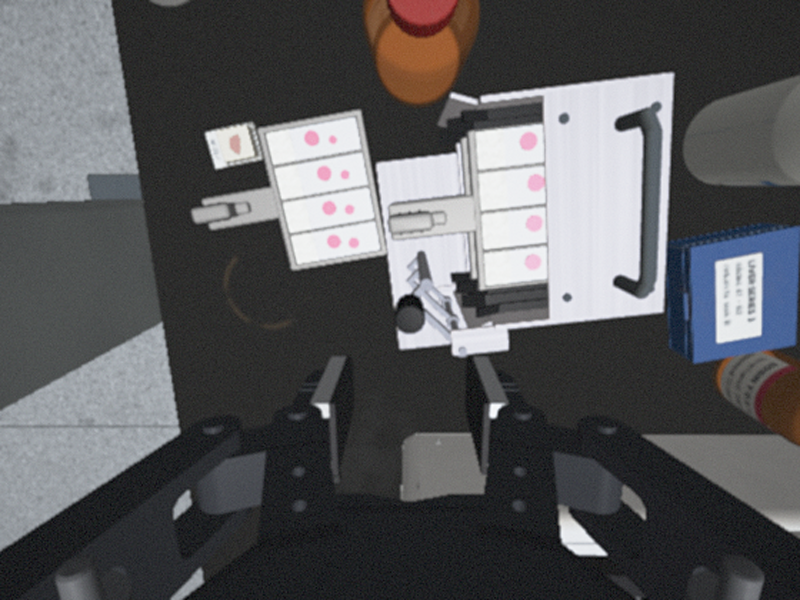

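Run:
```python
from h import *
import pickle
from scipy.optimize import least_squares
c=pickle.load(open('w1.pkl','rb'))
B=lambda uv,z:back(c,np.array(uv,float)*.7,z)
# knob blob
g=cv2.resize(c['color'],(800,600),interpolation=cv2.INTER_CUBIC).max(2)[285:345,385:440]
ys,xs=np.where(g<70);print('knob blob',xs.min()+385,xs.max()+385,ys.min()+285,ys.max()+285)
print('knob',B([[410,317]],.166).round(4))
mod=np.array([[49,63.5,134],[49,-63.5,134],[-112,-118,7]])/1e3
obs=np.array([[674,72],[663,312],[400,349]])
def M(p,m): 
    R=np.array([[np.cos(p[2]),-np.sin(p[2])],[np.sin(p[2]),np.cos(p[2])]]);return np.c_[m[:,:2]@R.T+p[:2],m[:,2]]
f=lambda p:(proj(c,M(p,mod))/.7-obs).ravel()
r=least_squares(f,[.697,.132,.11]);print('mag',r.x.round(4),r.fun.round(1))
p=r.x
chk={'hinge':[-66,-75.5,152.5],'midgriptop front':[-104,0,88],'midgriptop back':[-74,0,88],'frontR':[-46,-63.5,134],'mid plate FL':[-44,58,64],'mid FR':[-44,-58,64]}
q=M(p,np.array(list(chk.values()))/1e3)
for k,a,b in zip(chk,q,proj(c,q)/.7): print(k,a.round(4),b.round(0))
# tray
mt=np.array([[45,58,8],[129,58,8],[129,-58,8],[45,-58,8],[-15,0,32],[15,0,32]])/1e3
ot=np.array([[259,127],[360,110],[385,254],[292,270],[193,214],[248,208]])
r=least_squares(lambda p:(proj(c,M(p,mt))/.7-ot).ravel(),[.46,.125,.13]);print('tray',r.x.round(4),r.fun.round(1))
print('cass',B([[233,146]],.013),'bottle',B([[424,8]],.135))
```

```text
knob blob 385 423 285 344
knob [[0.6073 0.0816 0.166 ]]
mag [0.6987 0.1327 0.1088] [-0.   0.2 -0.9  0.1  1.5 -0.9]
hinge [0.6413 0.0505 0.1525] [471. 364.]
midgriptop front [0.5954 0.1214 0.088 ] [392. 224.]
midgriptop back [0.6252 0.1246 0.088 ] [437. 219.]
frontR [0.6599 0.0646 0.134 ] [499. 329.]
mid plate FL [0.6487 0.1856 0.064 ] [471. 124.]
mid FR [0.6613 0.0702 0.064 ] [482. 291.]
tray [0.4544 0.1259 0.1629] [  2.    0.4   4.9  -1.2   5.5  -0.1   2.7  -0.5   1.8   1.3 -16.    1. ]
cass [[0.46760828 0.17612286 0.013     ]] bottle [[0.61401772 0.22894507 0.135     ]]
```

>>> {"method": "move_arm", "body": {"deltas": [[[0,0,-0.06],-1],[[0,0,0],-1],[[0,0,0],-1],[[0,0,0],-1],[[0,0,0],-1],[[0,0,0],-1],[[0,0,0],-1],[[0,0,0],-1]]}}

```text
clock: 3.25
eef_pos: [0.6072, 0.0815, 0.2313]
orientation: [[0.0, 0.764, 0.645], [-0.0, 0.645, -0.764], [-1.0, -0.0, 0.0]]
force: [0.3, -0.0, 0.6]
finger_gap: 0.04
```

>>> {"method": "move_arm", "body": {"deltas": [[[0,0,0],-1],[[0,0,0],-0.5],[[0.84,0,0],0],[[0.84,0,0],0],[[0.84,0,0],0],[[0.82,0,0],0],[[0,0,0],0]]}}

```text
clock: 3.83
eef_pos: [0.6043, 0.081, 0.1439]
orientation: [[-0.007, 0.676, 0.737], [-0.001, 0.737, -0.676], [-1.0, -0.006, -0.004]]
force: [-1.1, 0.1, -0.4]
finger_gap: 0.0401
```

>>> {"method": "move_arm", "body": {"deltas": [[[0,0,0],0],[[0,0,0],0],[[0,0,0],0]], "fingers": 21}}

```text
clock: 4.08
eef_pos: [0.6082, 0.0822, 0.1494]
orientation: [[0.003, 0.676, 0.737], [0.001, 0.737, -0.676], [-1.0, 0.002, 0.002]]
force: [-0.2, 0.3, -0.1]
finger_gap: 0.0208
```

>>> {"method": "move_arm", "body": {"deltas": [[[0,-0.153,0.007],-1],[[0,-0.153,0.007],-1],[[0,-0.153,0.007],-1],[[0,-0.153,0.007],-1],[[0,-0.153,0.007],-1],[[0,-0.153,0.007],-1],[[0,-0.153,0.007],-1]]}}

```text
clock: 4.67
eef_pos: [0.5964, 0.0591, 0.1494]
orientation: [[0.002, 0.126, 0.992], [0.001, 0.992, -0.126], [-1.0, 0.001, 0.002]]
force: [-0.1, 1.6, -0.2]
finger_gap: 0.021
```

>>> {"method": "move_arm", "body": {"deltas": [[[0,-0.153,0.007],-1],[[0,-0.153,0.007],-1],[[0,-0.153,0.007],-1],[[0,-0.153,0.007],-1],[[0,-0.153,0.007],-1],[[0,-0.153,0.007],-1],[[0,-0.153,0.007],-1]]}}

```text
clock: 5.25
eef_pos: [0.6006, 0.0321, 0.1492]
orientation: [[0.001, -0.465, 0.885], [-0.0, 0.885, 0.465], [-1.0, -0.001, 0.001]]
force: [-1.5, 1.0, 0.7]
finger_gap: 0.021
```

>>> {"method": "move_arm", "body": {"deltas": [[[0,-0.153,0.007],-1],[[0,-0.153,0.007],-1],[[0,-0.153,0.007],-1],[[0,-0.153,0.007],-1],[[0,-0.153,0.007],-1],[[0,-0.153,0.007],-1],[[0,0,0],0],[[0,0,0],0]]}}

```text
clock: 5.92
eef_pos: [0.6167, 0.015, 0.1487]
orientation: [[0.002, -0.842, 0.54], [-0.0, 0.54, 0.842], [-1.0, -0.002, 0.001]]
force: [0.3, 0.0, 0.7]
finger_gap: 0.0208
```

>>> {"method": "move_arm", "body": {"deltas": [[[0,0,0],0],[[0,0,0],0],[[-0.8,0,0],0],[[-0.8,0,0],0],[[-0.8,0,0],0],[[-0.8,0,0],0],[[-0.4,0,0],1],[[0,0,0],1]], "fingers": 30}}

```text
clock: 6.58
eef_pos: [0.6175, 0.0163, 0.241]
orientation: [[0.005, -0.734, 0.679], [0.001, 0.679, 0.734], [-1.0, -0.003, 0.004]]
force: [0.7, 0.2, -0.9]
finger_gap: 0.03
```

>>> {"method": "move_arm", "body": {"deltas": [[[0,0,0],1],[[0,0,0],1],[[0,0,0],1],[[0,0,0],1],[[0,0,0],1],[[0,0,0],1],[[0,0,0],1],[[0,0,0],0.6]]}}

```text
clock: 7.25
eef_pos: [0.6159, 0.0158, 0.2382]
orientation: [[0.001, -0.16, 0.987], [-0.0, 0.987, 0.16], [-1.0, -0.0, 0.001]]
force: [0.3, 0.3, 0.0]
finger_gap: 0.0298
```

>>> {"method": "move_arm", "body": {"deltas": [[[0,0.77,-0.8],0],[[0,0.77,-0.8],0],[[0,0.77,-0.8],0],[[0,0.77,-0.8],0],[[0,0.77,-0.8],0],[[0,0.77,-0.8],0],[[0,0.75,-0.85],0],[[0,0,0],0]]}}

```text
clock: 7.92
eef_pos: [0.4495, 0.1279, 0.2384]
orientation: [[-0.002, -0.171, 0.985], [0.0, 0.985, 0.171], [-1.0, 0.001, -0.002]]
force: [-0.5, 0.2, -1.1]
finger_gap: 0.03
```

```bash
sleep 0
python3 - <<'E'
from h import *
import pickle
s=env.read_state();print(s['clock'],s['eef_pos'],s['qd'])
c=cam('wrist');pickle.dump(c,open('w2.pkl','wb'))
cv2.imwrite('pics/w2.png',cv2.resize(c['color'],(800,600),interpolation=cv2.INTER_CUBIC))
E
```

```text
7.9167 [0.44951998 0.12790694 0.23838912] [ 1.82357721  2.03838496  3.09228488 -4.71858061  2.62307159  0.26184586
  3.1183886 ]
```

View pics/w2.png

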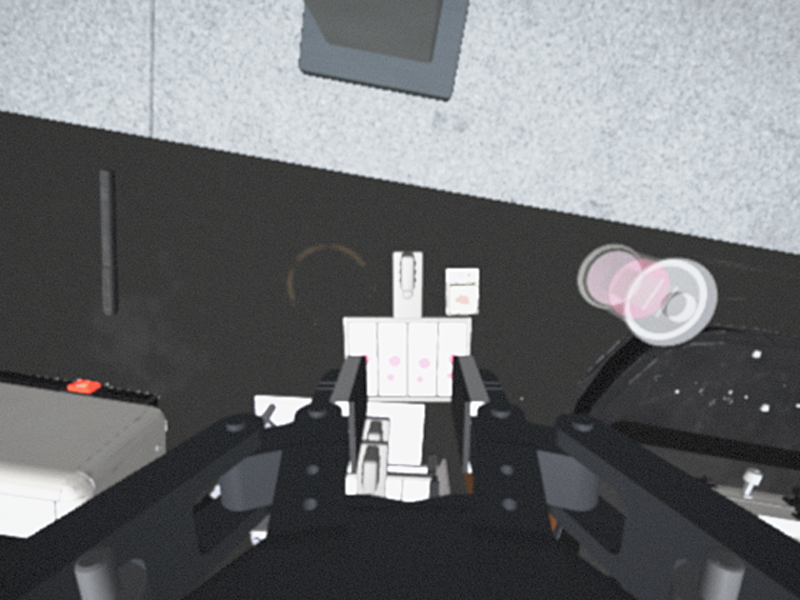

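Run:
```python
from h import *
import pickle
from scipy.optimize import least_squares
def M(p,m): 
    R=np.array([[np.cos(p[2]),-np.sin(p[2])],[np.sin(p[2]),np.cos(p[2])]]);return np.c_[m[:,:2]@R.T+p[:2],m[:,2]]
for f,m,o in [('w1',[[45,58,8],[129,58,8],[129,-58,8],[45,-58,8],[-15,0,32]],[[259,127],[360,110],[385,254],[292,270],[193,214]]),
 ('w2',[[45,-58,8],[45,58,8],[129,58,8],[-15,-13,8],[-15,13,8]],[[343,318],[470.5,319],[471,402],[393,251],[422,251]])]:
    c=pickle.load(open(f+'.pkl','rb'));m=np.array(m)/1e3
    r=least_squares(lambda p:(proj(c,M(p,m))/.7-np.array(o)).ravel(),[.46,.125,.13]);print(f,r.x.round(4),r.fun.round(1))
    print(back(c,np.array(o)*.7,m[:,2]).round(4).tolist(), proj(c,M(r.x,np.array([[-15,0,32],[15,0,32.]])/1e3))/.7)
s=env.read_state();print(s['clock'],s['eef_pos'],s['orientation'])
c=cam('wrist')
for k in env.cut_out('wrist','tray_full_grip'): print(k['p'],k['rect'])
cv2.imwrite('pics/w3.png',cv2.resize(c['color'][150:300,200:370],None,fx=4,fy=4,interpolation=2))
```

```text
w1 [0.4516 0.1262 0.1575] [-1.1  0.2  1.9 -0.7  2.   0.4 -0.8 -0.5 -1.9  0.8]
[[0.4878, 0.1908, 0.008], [0.5684, 0.2033, 0.008], [0.5864, 0.0896, 0.008], [0.5058, 0.0756, 0.008], [0.4383, 0.1245, 0.032]] [[191.12286664 214.81419822]
 [228.41164383 208.67080993]]
w2 [0.4513 0.126  0.1795] [ 0.9  0.2  1.3 -1.6 -2.  -0.7 -0.6  1.   0.3  0.8]
[[0.5059, 0.0761, 0.008], [0.4869, 0.1903, 0.008], [0.5683, 0.2082, 0.008], [0.438, 0.1109, 0.008], [0.4336, 0.1358, 0.008]] [[407.23560601 256.09085656]
 [407.51016178 291.81014109]]
7.9667 [0.45228819 0.12636208 0.2384866 ] [[ 1.51931806e-04 -1.69200177e-01  9.85581695e-01]
 [-8.93690637e-05  9.85581700e-01  1.69200191e-01]
 [-9.99999984e-01 -1.13787404e-04  1.34619946e-04]]
0.93 [286.7, 228.1, 91.0, 103.4]
0.36 [263.4, 326.4, 20.0, 42.1]
```

View pics/w3.png

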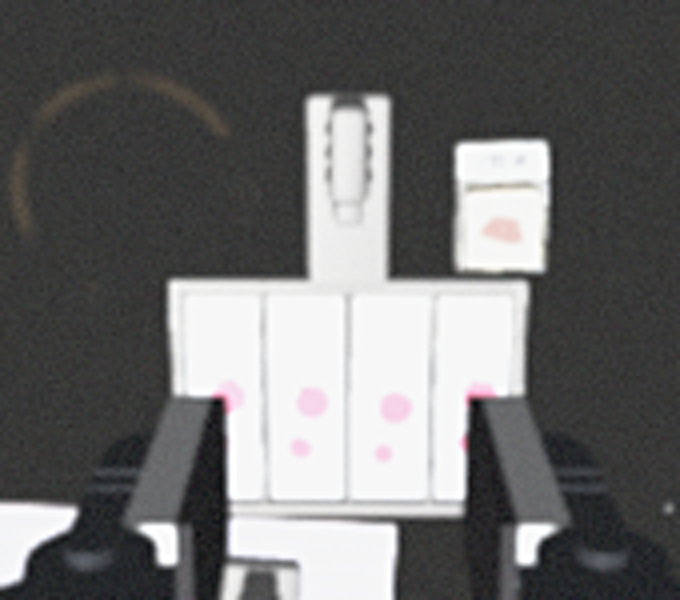

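Run:
```python
from h import *
from scipy.optimize import least_squares
s=env.read_state();c=cam('wrist')
def M(p,m): 
    R=np.array([[np.cos(p[2]),-np.sin(p[2])],[np.sin(p[2]),np.cos(p[2])]]);return np.c_[m[:,:2]@R.T+p[:2],m[:,2]]
m=np.array([[45,-58,8],[45,58,8],[-15,-13,8],[-15,13,8],[-15,0,32],[15,0,32]])/1e3
o=np.array([[169,281],[527,281],[306,96],[390,96],[350,107],[349,203]])/4+[200,150]
r=least_squares(lambda p:(proj(c,M(p,m))-o).ravel(),[.46,.125,.13]);print(r.x.round(4),r.fun.round(1))
R=np.array(s['orientation']);print(s['eef_pos'],np.degrees(np.arctan2(R[1,2],R[0,2])))
d=np.r_[r.x[:2],.011]-s['eef_pos'];print('units',(R.T@d/.025).round(2),'turn',(-(np.degrees(r.x[2])-np.degrees(np.arctan2(R[1,2],R[0,2])))/5).round(2))
```

```text
[0.4541 0.1243 0.1658] [-0.  -0.2  0.2 -0.1  0.2 -0.3  0.1 -0.2 -0.3 -0.1 -0.1  1. ]
[0.45501035 0.12452187 0.23830238] 9.497643728130164
units [ 9.09  0.   -0.05] turn -0.0
```

>>> {"method": "move_arm", "body": {"deltas": [[[1,0,-0.05],0],[[1,0,0],0],[[1,0,0],0],[[1,0,0],0],[[1,0,0],0],[[1,0,0],0],[[1,0,0],0],[[0.8,0,0],0]], "fingers": 26}}

```text
clock: 8.78
eef_pos: [0.454, 0.1233, 0.0408]
orientation: [[-0.0, -0.163, 0.987], [-0.001, 0.987, 0.163], [-1.0, -0.001, -0.001]]
force: [0.2, 0.0, 0.3]
finger_gap: 0.0258
```

>>> {"method": "move_arm", "body": {"deltas": [[[0.5,0,0],0],[[0.3,0,0],0],[[0.2,0,0],0],[[0.2,0,0],0],[[0,0,0],0],[[0,0,0],0],[[0,0,0],0]]}}

```text
clock: 9.37
eef_pos: [0.4538, 0.1243, 0.0134]
orientation: [[0.001, -0.165, 0.986], [0.0, 0.986, 0.165], [-1.0, 0.0, 0.001]]
force: [-0.2, 0.4, -0.0]
finger_gap: 0.0259
```

>>> {"method": "move_arm", "body": {"deltas": [[[0.04,0,0],0],[[0,0,0],0],[[0,0,0],0],[[0,0,0],0],[[0,0,0],0],[[0,0,0],0]], "fingers": 0, "newtons": 80}}

```text
clock: 9.87
eef_pos: [0.4538, 0.1248, 0.0126]
orientation: [[0.002, -0.165, 0.986], [0.001, 0.986, 0.165], [-1.0, 0.001, 0.002]]
force: [-0.5, 0.3, 5.3]
finger_gap: 0.0103
```

>>> {"method": "move_arm", "body": {"deltas": [[[-0.2,0,0],0],[[-0.4,0,0],0],[[-0.6,0,0],0],[[-0.7,0,0],0],[[-0.7,0,0],0],[[-0.4,0,0],0],[[0,0,0],0],[[0,0,0],0]]}}

```text
clock: 10.53
eef_pos: [0.4535, 0.124, 0.0873]
orientation: [[0.001, -0.164, 0.986], [0.0, 0.986, 0.164], [-1.0, -0.0, 0.001]]
force: [-0.9, 0.0, -0.6]
finger_gap: 0.0101
```

>>> {"method": "move_arm", "body": {"deltas": [[[-0.5,0,0],0.2],[[-0.5,0,0],0.2],[[0,0,0],0.25],[[0,-0.25,0],0],[[0,-0.25,0.3],0],[[0,-0.23,0.3],0],[[0,0,0],0],[[0,0,0],0]]}}

```text
clock: 11.2
eef_pos: [0.4707, 0.107, 0.1112]
orientation: [[-0.001, -0.107, 0.994], [0.0, 0.994, 0.107], [-1.0, 0.0, -0.001]]
force: [0.3, -0.3, -1.3]
finger_gap: 0.0101
```

Run:
```python
from h import *
import pickle
c=cam('scene');w=cam('side');k=cam('wrist');s=env.read_state();pickle.dump((c,w,k,s),open('p4.pkl','wb'));print(s['clock'],s['eef_pos'],s['force'])
a=cv2.resize(c['color'][200:350,150:320],None,fx=2.35,fy=2.35,interpolation=2);b=cv2.resize(w['color'][110:240,220:360],None,fx=2.7,fy=2.7,interpolation=2)[:352]
d=cv2.resize(k['color'][140:,100:450],(800-0,240))
a=a[:340];b=b[:340]
top=np.hstack([a,b]);print(top.shape)
cv2.imwrite('pics/p4.png',np.vstack([top,cv2.resize(k['color'][150:400,120:440],(top.shape[1],250))]))
```

```text
11.35 [0.46975596 0.10787177 0.11153707] [-0.52004762 -0.10707662 -1.04409184]
(340, 778, 3)
```

View pics/p4.png

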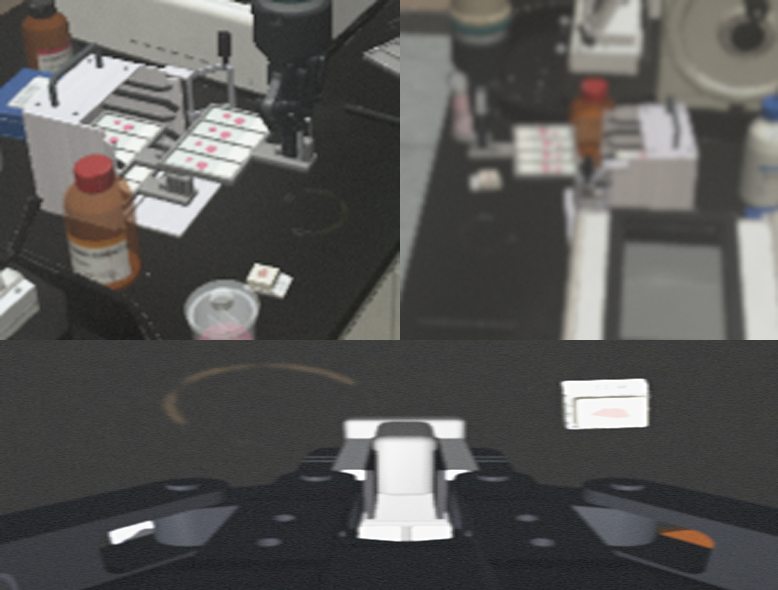

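Run:
```python
from h import *
import pickle
c,w,k,s=pickle.load(open('p4.pkl','rb'))
R=np.array(s['orientation']);Rt=np.c_[R[:,2],R[:,1],-R[:,0]]
def corners(pitch):
    m=np.array([[129,58,4],[129,-58,4],[45,-58,4],[45,58,4]])/1e3-[0,0,.020]
    m=np.array([[129,58,8],[129,-58,8],[45,-58,8],[45,58,8]])/1e3-[0,0,.030]
    P=np.array([[np.cos(pitch),0,np.sin(pitch)],[0,1,0],[-np.sin(pitch),0,np.cos(pitch)]])
    return s['eef_pos']+(m@P.T+[0,0,.030-.0126])@Rt.T
out=[]
for cc,(x0,x1,y0,y1) in [(c,(205,285,235,290)),(w,(235,315,145,200))]:
    im=cv2.resize(cc['color'][y0:y1,x0:x1],None,fx=5,fy=5,interpolation=2)
    big=cv2.resize(im,None,fx=2,fy=2)
    for p,col in [(0,(0,255,0)),(.06,(0,0,255))]:
        q=((proj(cc,corners(p))-[x0,y0]+.5)*10).astype(int);cv2.polylines(big,[q],True,col,1)
    out.append(big)
cv2.imwrite('pics/ov.png',out[0])
```

```text
(no output)
```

View pics/ov.png

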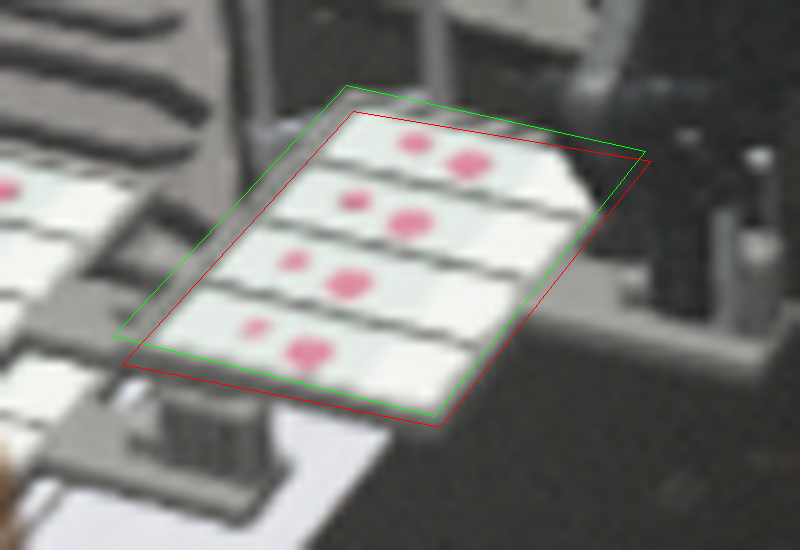

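>>> {"method": "move_arm", "body": {"deltas": [[[0,0,0.3],0],[[0,0,0.5],0],[[0,0,0.5],0],[[0,0,0.4],0],[[0,0,0.2],0],[[0,0,0.2],0],[[0,0,0.2],0],[[0,0,0],0]]}}

```text
clock: 12.02
eef_pos: [0.5281, 0.1143, 0.1118]
orientation: [[0.001, -0.109, 0.994], [0.0, 0.994, 0.109], [-1.0, 0.0, 0.001]]
force: [-0.1, -0.0, -0.1]
finger_gap: 0.0101
```

>>> {"method": "move_arm", "body": {"deltas": [[[0,0,0.2],0],[[0,0,0.2],0],[[0,0,0.2],0],[[0,0,0.2],0],[[0,0,0],0]]}}

```text
clock: 12.43
eef_pos: [0.5486, 0.1164, 0.1119]
orientation: [[0.001, -0.108, 0.994], [0.001, 0.994, 0.108], [-1.0, 0.0, 0.002]]
force: [-1.3, -0.1, -1.3]
finger_gap: 0.0101
```

>>> {"method": "move_arm", "body": {"deltas": [[[0,0,0.25],0],[[0,0,0.25],0],[[0,0,0.25],0],[[0,0,0.25],0],[[0,0,0.25],0],[[0,0,0.25],0],[[0,0,0.25],0],[[0,0,0],0]]}}

```text
clock: 13.1
eef_pos: [0.5923, 0.1212, 0.1118]
orientation: [[0.002, -0.108, 0.994], [0.001, 0.994, 0.108], [-1.0, 0.001, 0.002]]
force: [0.2, 1.2, -0.8]
finger_gap: 0.0102
```

>>> {"method": "move_arm", "body": {"deltas": [[[0,0,0.2],0],[[0,0,0.2],0],[[0,0,0.15],0],[[0,0,0.1],0],[[0,0,0],0],[[0,0,0],0]]}}

```text
clock: 13.6
eef_pos: [0.6067, 0.1227, 0.1118]
orientation: [[-0.0, -0.109, 0.994], [0.0, 0.994, 0.109], [-1.0, 0.0, -0.0]]
force: [0.2, -0.0, -1.4]
finger_gap: 0.0098
```

>>> {"method": "move_arm", "body": {"deltas": [[[0,0,0.1],0],[[0,0,0.05],0],[[0,0,0.03],0],[[0,0,0],0],[[0,0,0],0]]}}

```text
clock: 14.02
eef_pos: [0.6112, 0.1232, 0.1118]
orientation: [[-0.0, -0.109, 0.994], [0.0, 0.994, 0.109], [-1.0, 0.0, -0.0]]
force: [-0.2, -0.4, -1.1]
finger_gap: 0.0107
```

Run:
```python
from h import *
for i in range(3):
    c=cam('scene');s=env.read_state();print(s['clock'],s['eef_pos'],s['force'],s['moment'])
```

```text
14.0667 [0.61121426 0.12322972 0.11180794] [-0.43109597 -0.19799644 -1.21012579] [-0.00442493  0.14488496 -0.00713315]
14.1167 [0.61123489 0.12320338 0.11182411] [-0.04600051 -0.11889171 -0.93481445] [-0.02004889  0.18199867  0.00915014]
14.1667 [0.61121806 0.12323514 0.11181687] [-0.16599676  0.12583848 -1.86228075] [ 0.02034146  0.09912691 -0.02484316]
```

>>> {"method": "move_arm", "body": {"deltas": [[[0,0,0.03],0],[[0,0,0.03],0],[[0,0,0],0],[[0,0,0],0]]}}

```text
clock: 14.5
eef_pos: [0.6113, 0.1234, 0.1115]
orientation: [[-0.003, -0.109, 0.994], [-0.0, 0.994, 0.109], [-1.0, -0.0, -0.003]]
force: [-5.8, -0.1, 1.0]
finger_gap: 0.0099
```

>>> {"method": "move_arm", "body": {"deltas": [[[0.04,0,-0.02],0],[[0.04,0,0],0],[[0.02,0,0],0],[[0,0,0],0],[[0,0,0],0]]}}

```text
clock: 14.92
eef_pos: [0.6113, 0.1233, 0.1089]
orientation: [[-0.002, -0.109, 0.994], [-0.0, 0.994, 0.109], [-1.0, -0.0, -0.002]]
force: [-5.6, 0.0, 0.8]
finger_gap: 0.0106
```

>>> {"method": "move_arm", "body": {"deltas": [[[0,0,0],0],[[0,0,0],0],[[0,0,0],0],[[0,0,0],0]], "fingers": 30}}

```text
clock: 15.25
eef_pos: [0.6133, 0.1233, 0.1096]
orientation: [[0.002, -0.109, 0.994], [0.0, 0.994, 0.109], [-1.0, 0.0, 0.002]]
force: [-0.1, -0.3, 0.5]
finger_gap: 0.0302
```

>>> {"method": "move_arm", "body": {"deltas": [[[-0.3,0,0],0],[[-0.6,0,0],0],[[-0.8,0,0],0],[[-0.8,0,0],0],[[-0.8,0,0],0],[[-0.8,0,0],0],[[-0.6,0,-0.8],0],[[0,0,-0.8],0]]}}

```text
clock: 15.92
eef_pos: [0.5749, 0.1201, 0.2307]
orientation: [[0.008, -0.108, 0.994], [0.002, 0.994, 0.108], [-1.0, 0.002, 0.008]]
force: [-0.0, 0.7, -0.7]
finger_gap: 0.0302
```

>>> {"method": "move_arm", "body": {"deltas": [[[-0.5,0,-0.8],0],[[0,0,0],0],[[0,0,0],0],[[0,0,0],0]]}}

```text
clock: 16.25
eef_pos: [0.5536, 0.1167, 0.2399]
orientation: [[0.002, -0.109, 0.994], [0.0, 0.994, 0.109], [-1.0, -0.0, 0.002]]
force: [-0.3, -0.0, -0.7]
finger_gap: 0.0302
```

Run:
```python
from h import *
s=env.read_state();k=cam('wrist');print(s['clock'],s['eef_pos'],s['orientation'],s['force'])
import pickle;pickle.dump((k,s),open('p5.pkl','wb'))
cv2.imwrite('pics/p5.png',cv2.resize(k['color'],(800,600),interpolation=2))
```

```text
16.25 [0.55360513 0.11672663 0.23986917] [[ 1.91829416e-03 -1.08549468e-01  9.94089198e-01]
 [ 2.07058986e-04  9.94091049e-01  1.08549270e-01]
 [-9.99998139e-01 -2.39432962e-06  1.92943520e-03]] [-0.3390269  -0.02672417 -0.7097131 ]
```

View pics/p5.png

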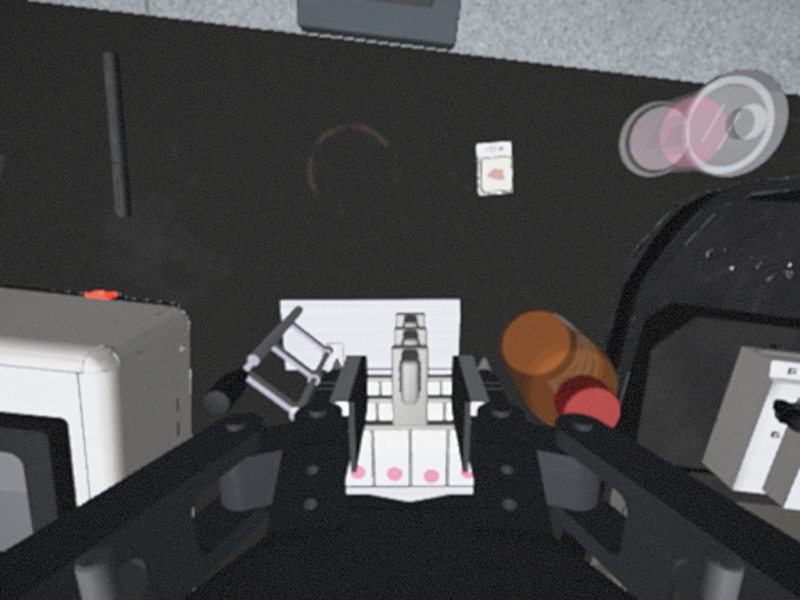

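Run:
```python
from h import *
import pickle
k,s=pickle.load(open('p5.pkl','rb'))
B=lambda uv,z:back(k,np.array(uv,float)*.7,z)
kn=B([[216,404]],.166)[0];h=np.array([.6413,.0505]);d=kn[:2]-h
print('knob',kn.round(4),np.hypot(*d).round(4),'heading',np.degrees(np.arctan2(d[1],d[0]))%360)
mag=np.array([.6987,.1327]);a=.1088;R=np.array([[np.cos(a),-np.sin(a)],[np.sin(a),np.cos(a)]])
W=lambda p:np.r_[R@np.array(p[:2])/1e3+mag,p[2]/1e3]
for n,p in {'tongue L':[-104,-13,104],'tongue R':[-104,13,104],'griptop front':[-104,0,128],'griptop back':[-74,0,128],'plateFL':[-44,-58,104],'plateFR':[-44,58,104],'hinge':[-66,-75.5,152]}.items(): print(n,(proj(k,W(p))[0]/.7).round(0))
```

```text
knob [0.6148 0.0141 0.166 ] 0.045 heading 233.95123466858314
tongue L [392. 350.]
tongue R [429. 350.]
griptop front [411. 364.]
griptop back [411. 407.]
plateFL [331. 427.]
plateFR [490. 427.]
hinge [287. 438.]
```

>>> {"method": "move_arm", "body": {"deltas": [[[0,-0.72,0.33],0],[[0,-0.72,0.33],0],[[0,-0.73,0.33],0],[[0,-0.73,0.33],0],[[0,-0.73,0.33],0],[[0,-0.72,0.34],0],[[0,0,0],-1],[[0,0,0],-1]], "fingers": 40}}

```text
clock: 16.97
eef_pos: [0.6151, 0.012, 0.2382]
orientation: [[-0.001, -0.28, 0.96], [-0.0, 0.96, 0.28], [-1.0, -0.0, -0.001]]
force: [0.3, 0.9, 0.4]
finger_gap: 0.0398
```

>>> {"method": "move_arm", "body": {"deltas": [[[0,0,0],-1],[[0,0,0],-1],[[0,0,0],-1],[[0,0,0],-1],[[0,0,0],-1],[[0,0,0],-1],[[0,0,0],-1],[[0,0,0],-0.55]]}}

```text
clock: 17.63
eef_pos: [0.6146, 0.0139, 0.2384]
orientation: [[-0.001, -0.811, 0.585], [0.001, 0.585, 0.811], [-1.0, 0.001, 0.0]]
force: [0.1, -0.3, 0.6]
finger_gap: 0.04
```

>>> {"method": "move_arm", "body": {"deltas": [[[0,0,0],0],[[0.8,0,0],0],[[0.8,0,0],0],[[0.8,0,0],0],[[0.8,0,0],0],[[0.4,0,0],0],[[0,0,0],0],[[0,0,0],0]]}}

```text
clock: 18.3
eef_pos: [0.6142, 0.0143, 0.1491]
orientation: [[-0.001, -0.809, 0.588], [0.0, 0.588, 0.809], [-1.0, 0.001, -0.0]]
force: [0.7, -1.0, -0.0]
finger_gap: 0.0403
```

>>> {"method": "move_arm", "body": {"deltas": [[[0,0,0],0],[[0,0,0],0],[[0,0,0],0]], "fingers": 21, "newtons": 30}}

```text
clock: 18.55
eef_pos: [0.6147, 0.0143, 0.1505]
orientation: [[0.002, -0.809, 0.588], [0.0, 0.588, 0.809], [-1.0, -0.002, 0.001]]
force: [0.9, 0.4, 0.1]
finger_gap: 0.0209
```

>>> {"method": "move_arm", "body": {"deltas": [[[0,0.153,0.007],1],[[0,0.153,0.007],1],[[0,0.153,0.007],1],[[0,0.153,0.007],1],[[0,0.153,0.007],1],[[0,0.153,0.007],1],[[0,0.153,0.007],1],[[0,0.153,0.007],1]]}}

```text
clock: 19.22
eef_pos: [0.597, 0.038, 0.15]
orientation: [[0.0, -0.237, 0.972], [-0.002, 0.972, 0.237], [-1.0, -0.002, -0.0]]
force: [-0.8, -2.4, -0.4]
finger_gap: 0.021
```

>>> {"method": "move_arm", "body": {"deltas": [[[0,0.153,0.007],1],[[0,0.153,0.007],1],[[0,0.153,0.007],1],[[0,0.153,0.007],1],[[0,0.153,0.007],1],[[0,0.153,0.007],1],[[0,0.153,0.007],1],[[0,0.153,0.007],1]]}}

```text
clock: 19.88
eef_pos: [0.5996, 0.0687, 0.1498]
orientation: [[-0.001, 0.442, 0.897], [-0.001, 0.897, -0.442], [-1.0, -0.001, -0.001]]
force: [-1.7, -1.5, 1.3]
finger_gap: 0.021
```

>>> {"method": "move_arm", "body": {"deltas": [[[0,0.153,0.007],1],[[0,0.153,0.007],1],[[0,0.153,0.007],1],[[0,0.153,0.007],1],[[0,0.153,0.007],1],[[0,0.153,0.007],1],[[0,0.153,0.007],1],[[0,0.153,0.007],1]]}}

```text
clock: 20.55
eef_pos: [0.6213, 0.0905, 0.1498]
orientation: [[-0.001, 0.915, 0.403], [0.001, 0.403, -0.915], [-1.0, -0.001, -0.001]]
force: [-1.1, 1.3, -0.5]
finger_gap: 0.021
```

>>> {"method": "move_arm", "body": {"deltas": [[[0,0.153,0.007],1],[[0,0.153,0.007],1],[[0,0.153,0.007],1],[[0,0.12,0.007],0.7],[[0,0.06,0],0.2],[[0,0,0],0],[[0,0,0],0]]}}

```text
clock: 21.13
eef_pos: [0.6372, 0.0939, 0.1496]
orientation: [[-0.0, 0.997, 0.08], [0.001, 0.08, -0.997], [-1.0, -0.0, -0.001]]
force: [-1.2, 0.8, -0.1]
finger_gap: 0.0209
```

>>> {"method": "move_arm", "body": {"deltas": [[[0,0.05,0],0],[[0,0.04,0],0],[[0,0,0],0],[[0,0,0],0]]}}

```text
clock: 21.47
eef_pos: [0.6375, 0.0938, 0.1494]
orientation: [[-0.005, 0.997, 0.079], [0.0, 0.079, -0.997], [-1.0, -0.005, -0.001]]
force: [-6.9, 1.3, 4.5]
finger_gap: 0.0209
```

>>> {"method": "move_arm", "body": {"deltas": [[[0,-0.09,0],0],[[0,0,0],0],[[0,0,0],0],[[-0.5,0,0],0],[[-0.8,0,0],0],[[-0.8,0,0],0],[[-0.8,0,0],0],[[-0.8,0,0],0]], "fingers": 34}}

```text
clock: 22.13
eef_pos: [0.6381, 0.0931, 0.2439]
orientation: [[0.002, 0.997, 0.078], [0.0, 0.078, -0.997], [-1.0, 0.002, 0.0]]
force: [0.3, 0.2, -0.1]
finger_gap: 0.034
```

>>> {"method": "move_arm", "body": {"deltas": [[[0,-0.5,0.3],0],[[0,-0.5,0.3],0],[[0,-0.5,0.3],0],[[0,0,0.3],0],[[0,0,0],0],[[0,0,0],0],[[0,0,0],0],[[0,0,0],0]]}}

```text
clock: 22.8
eef_pos: [0.6031, 0.0613, 0.2417]
orientation: [[0.0, 0.997, 0.079], [0.001, 0.079, -0.997], [-1.0, 0.0, -0.001]]
force: [0.3, 0.1, 0.3]
finger_gap: 0.0341
```

Run:
```python
from h import *
k=cam('wrist');s=env.read_state();print(s['clock'],s['eef_pos'],s['force'])
import pickle;pickle.dump((k,s),open('p6.pkl','wb'))
mag=np.array([.6987,.1327]);a=.1088;R=np.array([[np.cos(a),-np.sin(a)],[np.sin(a),np.cos(a)]])
W=lambda p:np.r_[R@np.array(p[:2])/1e3+mag,p[2]/1e3]
im=cv2.resize(k['color'],(800,600),interpolation=2)
for n,p in {'plateFR':[-44,-58,104],'plateFL':[-44,58,104],'griptop front':[-104,0,128],'griptop back':[-74,0,128],'knob':[-66,-31.5,166],'hinge':[-66,-75.5,152],'tongueL':[-104,13,104]}.items():
    u=proj(k,W(p))[0]/.7;print(n,u.round(0));cv2.circle(im,tuple(u.astype(int)),3,(0,255,0),1)
cv2.imwrite('pics/p6.png',im)
```

```text
22.85 [0.6029397  0.06127736 0.24163774] [-0.95478666 -0.13778754  0.2473163 ]
plateFR [498. 282.]
plateFL [503.  92.]
griptop front [405. 196.]
griptop back [457. 194.]
knob [480. 259.]
hinge [475. 331.]
tongueL [405. 174.]
```

View pics/p6.png

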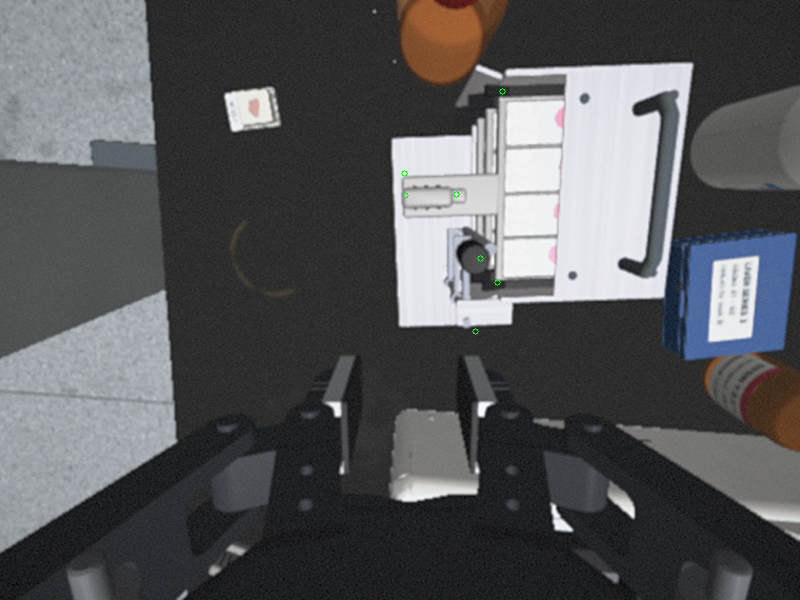

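Run:
```python
from h import *
import pickle
from scipy.optimize import least_squares
k,s=pickle.load(open('p6.pkl','rb'))
def M(p,m): 
    R=np.array([[np.cos(p[2]),-np.sin(p[2])],[np.sin(p[2]),np.cos(p[2])]]);return np.c_[m[:,:2]@R.T+p[:2],m[:,2]]
m=np.array([[49,63.5,134],[-112,-118,7]])/1e3;o=np.array([[692,63],[399,326]])
r=least_squares(lambda p:(proj(k,M(p,m))/.7-o).ravel(),[.697,.132,.11]);print(r.x.round(4),r.fun.round(1))
inv=lambda P:((P[:,:2]-r.x[:2])@np.array([[np.cos(r.x[2]),-np.sin(r.x[2])],[np.sin(r.x[2]),np.cos(r.x[2])]])*1e3).round(1)
B=lambda uv,z:back(k,np.array(uv,float)*.7,z)
print('tongue ends (-104,+-13)',inv(B([[403,177],[404,217]],.104)),'plate front edge (-44,+-58)',inv(B([[503,98],[499,280]],.104)))
print('knob (-66,-31.5)',inv(B([[474,261]],.166)))
for t in ['bottle_a','jar','tray_full_grip']:
  print(t,[(round(q['p'],2),q['rect']) for q in env.cut_out('scene',t)[:2]] if env.camera('scene') else 0)
```

```text
[0.6977 0.1324 0.1047] [-0.5  0.4  0.8 -1. ]
tongue ends (-104,+-13) [[-104.2   10.8]
 [-104.2  -13.8]] plate front edge (-44,+-58) [[-43.1  54.6]
 [-42.1 -56.6]]
knob (-66,-31.5) [[-68.2 -32.8]]
bottle_a [(0.94, [195.5, 293.8, 31.4, 61.3]), (0.73, [318.7, 250.1, 39.0, 11.8])]
jar [(0.75, [242.1, 348.1, 32.8, 57.7]), (0.51, [193.4, 292.6, 36.0, 60.8])]
tray_full_grip []
```

```bash
python3 -c "
from rig import env
print(env.close_job(), env.read_state()['clock'])"
```

```text
the job is handed in; nothing more can be done
the job is handed in; nothing more can be done
```

The filled tray is in the top bay, grip facing out and released, and the gate is shut in front of the trays. I handed the job in at about 23 s of the 64 s allowed; it returned no verdict.

- **Gate opened:** I swung it to about 2.4 rad before loading.
- **Tray home:** It slid in level until it pressed the back stop with about 6 N, then I lowered it onto the runners and let go. In the last wrist picture it lies within about 1–2 mm of home in depth and about 1–2 mm sideways. I did not measure its height or level after letting go.
- **Gate shut:** I pushed it until it stopped at about 7 N. My picture measurement puts the knob 2 mm short of shut, about 0.05 rad, against the 0.12 rad limit. That is about the error of the measurement.
- **Other things:** The bottle and jar were found where they stood at the start. I did not re-measure the empty tray, the cassettes or the other bystanders; the arm never worked near the empty tray, the timer, the petri dish or the marker. The gripper was clear of everything at hand-in.

One check disagreed. A mid-run picture put the tray's grip top about 4 mm too far out, but the tongue and plate edges in that picture and in the last one agreed with home.

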